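Press a cap onto the analyser window with the torque knob

ROBOT

A 6-joint arm with a two-finger parallel gripper is mounted at the origin on a cart in front of the work surface, level with it; the furniture and walls round the work are solid. World frame = base frame: x ahead of the robot, y to its left, z up, the work surface at z = 0. Lengths are in m, angles in degrees, forces in N, time in s.
With the tool pointing down it reaches from about 0.25 to 0.725 m from the base axis. Payload 9.7 kg.
Tool frame: the origin (TCP) lies on the centre line of the jaws, within the pads' length; the fingertips stand 19 mm ahead of it and the grasp point (between the pads) is the TCP (bot.tcp_to_tips is the z of the fingertips in the tool frame, in m); z points along the fingers, y is the line along which they close (so a half turn about z gives the same grasp; the last joint's range is limited). The gripper opens to 85 mm and grips with 20 to 120 N. Pads are 22 mm wide; open, the fingers measure 114 mm over their backs; the gripper's body (76 mm by 85 mm) begins 54 mm behind the grasp point. The pads swing forward as they close: fully open they stand 13 mm farther back than shut.
Start: joints at [70.187, 4.979, 10.078, 95.1, 0, 90], TCP at [0.186, 0.517, 0.25] pointing down, gripper open.
Joint ranges: [-179.16, 179.16], [-48.56, 103.87], [-65.8, 70.77], [-126.05, 130.52], [-82.76, 87.17], [-180, 180]. Speed limits (degrees/s): [127.2, 127.2, 147.25, 180, 180, 180].

INTERFACE

Orientations are given as [roll, pitch, yaw] about the fixed x, y, z axes, in that order (R = Rz(yaw) Ry(pitch) Rx(roll)).
In Python, from workcell import bot gives the robot as it stands. The module is installed in compiled form; this text tells all that it offers.
- The arm moves only by the tool play_rows, never from a script. Its argument "increments" is a list of rows, each an object with "slide": the shift along the tool's x, y, z in mm, a list of three; "angular": the turn, a rotation vector about the tool's x, y, z in degrees, a list of three; "claw": the opening, from -1 (shut) to 1 (fully open). In form: [{"slide": [x, y, z], "angular": [rx, ry, rz], "claw": claw}, ...]. A call has 1 to 8 rows; each row shifts and turns the commanded pose from where the row before left it, along the tool's axes as they then stand; what a row does not reach is not made up. A row lasts 1/10 s, in which the tool goes at most 50 mm and 8.59 degrees, less where a joint would pass 70% of its speed; a pose out of reach is approached as far as the arm can. A call is refused whole if a number of a shift passes 50 or a number of a turn 8.59, either way. A call with a gripper value outside its range is refused whole. The fingers move at their own pace and stop on an object; "squeeze" is the grip in N (left out, the last holds). Time passes only in rows, so rows that do not move let the fingers close. It gives the time, the measured TCP pose, the force, the opening and the grip force at its end, in the units of the state.
- bot.get_obs(): the state, without advancing time (a new reading comes with each control period).
- bot.camera(name): name is "scene" or "top" or "wrist"; returns the picture (400x640x3 uint8, red, green, blue); there is no depth.
- bot.camera_info(name): a dict with "fovy" (degrees; the focal length in pixels is half the picture's height over the tangent of half this angle, whatever the lens; pixels are square), "cx", "cy" (the principal point, pixels), "k1" (the pictures are not rectified: a ray, as slopes to the right and down, at radius r is drawn at 1 + k1 r^2 times it, then the intrinsics apply), "R" (3x3) and "t" (3): a world point X has camera coordinates R X + t. Camera axes: x right, y down, z forward; pixel columns grow to the right and rows downward; lengths in m; the calibration is good to about 2 mm. A picture is of the moment at which its call begins: read the wrist's pose just before it. camera_info takes no time and is no camera call; for the wrist camera it gives the pose at the moment of the call.
- bot.job_done(): hands the job in; it is judged then, once.
The state is a dict: "time": time; "q": joint angles; "qd": joint speeds; "joint_efforts": joint torques, N m; "ee_pos": TCP position; "tcp_rot": TCP orientation; "wrist_force": force on the tool from outside, world axes, zero at the start; "torque": the same for the moment, N m; "opening": finger opening in m; "grasp_force": force on a finger pad.
Only numpy, scipy, OpenCV 4.12 (cv2) and the standard library are available. Lean on these libraries where they do the work, as an engineer would, in place of code of your own. Each camera call takes 0.05 s, during which the arm holds its last target. There are 200 camera calls.

TASK

Check what plastic the green screw cap is made of: set the cap flat and centred on the analyser's round window, swing the blue press arm over it to its stop, and tighten the orange torque knob clockwise until it reaches its set torque and slips. Stop as soon as you feel it slip, for its slip is short and turning on past it crushes the cap; leave the press tight, and leave the black cap alone.

Things in the scene. Friction and masses are not known exactly. Their poses are not given: they have to be found in the camera images.
- analyser: white benchtop analyser, a box 215 x 170 mm and 50 mm high, fixed, turned about the vertical by up to about 0.45 rad. Origin on the worktop under the window's centre; its own x axis points to the back, where the press arm's post stands 80 mm behind the window's centre; y to its left. The housing spans x -85 to +130 mm, y -85 to +85 mm.
- window (a point): centre of the dark round window (24 mm) in a bright steel disc (72 mm) on top of the analyser, on the surface, 52 mm above the worktop. Axes as the analyser's.
- cap_green: green screw cap, 36 mm across and 13 mm high, lying flat, about 20 g, rigid. Origin at the centre of its underside, z up.
- cap_black: black screw cap, 36 mm across and 15 mm high, lying flat; not to be moved. Origin at the centre of its underside.
- press_arm: blue swing arm, 16 mm thick, 26 mm wide, underside 80 mm above the worktop. Origin on its vertical pivot (the post), at the underside; its own -x axis points along the arm to the knob, 80 mm away. Starts swung aside to the analyser's right (-y) by 1.2 to 1.5 rad; swings clockwise (from above) to a stop, knob over the window. Stiff (1.5 N at the knob), stays where left.
- foot_axis (a point): point on the arm's underside on the axis of knob, screw and press foot. The foot is a round pad, 16 mm across, below this point; at the start it clears the top of a cap lying on the window by about 1.5 to 9 mm: how much differs each time and is not measured. Turning the knob clockwise (from above) lowers the foot 3 mm per radian, counterclockwise lifts it.
- knob_grip (a point): the point on the knob's axis to grip, 120 mm above the worktop. Fixed to the arm, does not turn with the knob. The orange knob is round and ribbed, 31 mm across, 30 mm high, from 100 mm (4 mm above the arm's top) to 130 mm above the worktop; it stays at its height as it turns.
- knob_top (a point): centre of the knob's top (white line on it). The knob takes 0.15 N m to turn either way while the foot is free, 0.5 to 3 rad in all. As the foot presses the cap this rises within about 0.4 rad to 0.27 N m, foot force about 40 N: there the torque clutch slips, torque level, for 0.9 rad of turning in all. After that it is solid and force climbs. Tight, it turns back at 0.03 N m; let go, it stays.
There are look-alikes about, which are no part of the job. Leave any red or yellow look-alike of the cap_green alone.

How it is judged (in metres and radians):
On the way, in this order (a step that is already met when the one before it is completed fails the run):
1. the green cap lies flat and centred on the window, let go (horizontal distance between cap_green and window below 0.008 m and z of cap_green in the frame of window between -0.005 and 0.003 m and angle between cap_green's own z axis and vertical below 0.15 rad and contact force between the fingers and cap_green below 0.05 N), for 0.2 s.
2. the press arm stands over the window at its stop (horizontal distance between cap_green and window below 0.008 m and z of cap_green in the frame of window between -0.005 and 0.003 m and angle between cap_green's own z axis and vertical below 0.15 rad and horizontal distance between knob_grip and window below 0.006 m), for 0.1 s.
3. the knob has been tightened to its set torque: the foot presses the cap with its set force (all of step 2 and contact force between press_arm and cap_green above 34 N), for 0.2 s.
At the end, for the whole second after the job is handed in: The green cap lies flat within 8 mm of the window's centre, the arm is over it at its stop (knob within 6 mm of above the window's centre), and the foot still presses the cap with the force the clutch sets: 27 to 60 N (about 40 N) (all of step 2 and contact force between press_arm and cap_green between 27 and 60 N); the robot touches nothing.
It fails at once if the cap is crushed: the foot presses it with more than 60 N (turned on past the slip) (contact force between press_arm and cap_green above 60 N).
It fails at once if the black cap is moved by more than 15 mm (distance of cap_black from where it was at the start of the episode above 0.015 m).
It also fails if it takes over 72 s, if anything falls off the work surface, if the arm or the gripper's body presses on something with over 40 N, if the wrist force passes 120 N, or if a joint passes its speed limit or range.

## Working session

There is one attempt and no reset: what is moved stays moved. The work goes in short steps, Python scripts to look and compute and a tool call to move; the robot and the scene stay as the last step left them, time stands still between calls to the robot, and variables do not carry over. Pictures are saved under pics/ and viewed, at most 10 in all, crops included, and the job is handed in when it is done.

Besides the shell and the picture viewer there is one more tool, called after "Call:" as name(argument=value, ...) on one line, values as JSON. play_rows: Moves the arm, as the interface text tells. Its arguments: {"type":"object","properties":{"increments":{"type":"array"},"squeeze":{"type":"number"}},"required":["increments"]}

```bash
mkdir -p pics
cat > h.py <<'E'
import numpy as np,cv2
from workcell import bot
from scipy.spatial.transform import Rotation as Ro
def ray(ci,u,v):
    f=200/np.tan(np.radians(ci['fovy']/2))
    d=np.array([(u-ci['cx'])/f,(v-ci['cy'])/f]);r0=np.linalg.norm(d);r=r0
    for _ in range(30): r=r0/(1+ci['k1']*r*r)
    d=d*(r/r0 if r0>0 else 1)
    R=np.array(ci['R']);t=np.array(ci['t'])
    return -R.T@t, R.T@np.array([d[0],d[1],1])
def onplane(ci,u,v,z):
    o,d=ray(ci,u,v);return o+d*(z-o[2])/d[2]
def proj(ci,X):
    f=200/np.tan(np.radians(ci['fovy']/2))
    c=np.array(ci['R'])@np.array(X)+np.array(ci['t']);s=c[:2]/c[2]
    s=s*(1+ci['k1']*(s@s));return s*f+[ci['cx'],ci['cy']]
def blobs(im,lo,hi,amin=30):
    h=cv2.cvtColor(im,cv2.COLOR_RGB2HSV);m=cv2.inRange(h,np.array(lo),np.array(hi))
    n,l,s,c=cv2.connectedComponentsWithStats(m)
    return [(s[i,4],s[i,:4].tolist(),c[i].round(1).tolist()) for i in range(1,n) if s[i,4]>=amin],l
E
python3 - <<'E'
from h import *
for n in('top','scene'):
    im=bot.camera(n);cv2.imwrite(f'pics/{n}0.png',im[:,:,::-1]);ci=bot.camera_info(n)
    print(n,ci)
    for k,(lo,hi) in dict(green=((45,80,40),(85,255,255)),blue=((95,100,50),(130,255,255)),orange=((6,150,100),(20,255,255))).items(): print(k,blobs(im,lo,hi)[0])
print(bot.get_obs())
E
```

```text
top {'fovy': 42.381506886237815, 'cx': 319.6895008355438, 'cy': 196.08383125257447, 'k1': 0.04178368231841702, 'R': array([[-0.01781393, -0.99983931,  0.00200626],
       [-0.98748489,  0.01727926, -0.15676422],
       [ 0.15670436, -0.00477373, -0.98763402]]), 't': array([0.158335  , 0.50387832, 0.94055849])}
green [(np.int32(35), [128, 26, 6, 8], [130.6, 29.3]), (np.int32(231), [239, 188, 17, 17], [246.9, 195.9])]
blue [(np.int32(58), [277, 2, 10, 20], [282.1, 11.5]), (np.int32(40), [103, 16, 7, 8], [105.7, 19.2]), (np.int32(597), [416, 172, 51, 34], [440.5, 186.7])]
orange [(np.int32(216), [464, 185, 18, 18], [473.4, 193.7])]
scene {'fovy': 53.469202646418836, 'cx': 322.03763189722, 'cy': 192.78254794664701, 'k1': 0.00730294179571493, 'R': array([[-0.8476873 , -0.53017802, -0.01837121],
       [-0.2496891 ,  0.42929694, -0.86796284],
       [ 0.46806153, -0.73117399, -0.49628924]]), 't': array([0.47930769, 0.12777034, 0.78680489])}
green [(np.int32(98), [62, 232, 11, 12], [66.6, 237.7]), (np.int32(196), [260, 246, 16, 14], [267.5, 252.4])]
blue [(np.int32(35), [130, 102, 7, 9], [1
[... 501 characters left out ...]
8, 258, 11, 12], [12.3, 263.3])]
{'time': 0.1, 'q': array([ 7.01886854e+01,  5.00896970e+00,  1.00391495e+01,  9.50995335e+01,
       -1.84937935e-03,  8.99999297e+01]), 'qd': array([ 0.02772379, -0.01627645,  0.15677482, -0.11675826, -0.04672801,
        0.00314126]), 'joint_efforts': array([ 1.14401464e-04, -5.21560407e+01,  4.65654981e+01,  1.59911485e-02,
       -5.87884438e-05,  8.02456725e-06]), 'ee_pos': array([0.186355  , 0.51727504, 0.24964555]), 'tcp_rot': array([-1.79930646e+02,  1.84929289e-03,  1.60188758e+02]), 'wrist_force': array([0.36079781, 0.73533032, 0.64877246]), 'torque': array([ 0.02967276, -0.02948047,  0.03558502]), 'grasp_force': 0.0, 'opening': 0.08523851007558718}
```

View pics/top0.png

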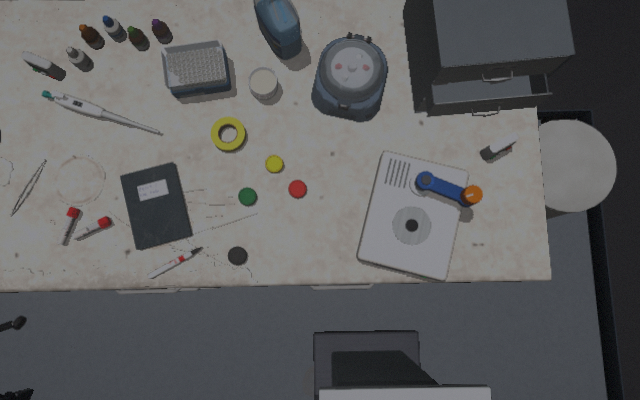

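View pics/scene0.png

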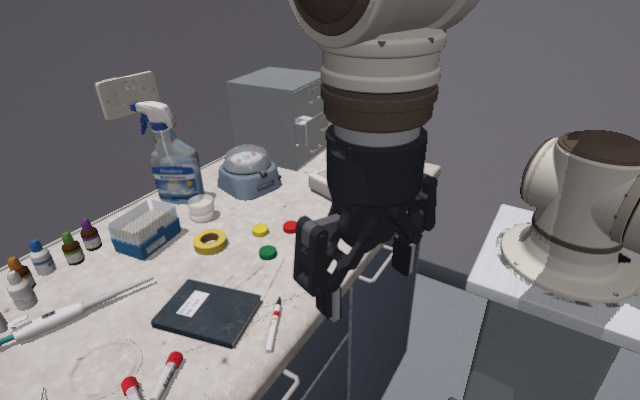

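The top view shows the look-alikes: green cap (247,196), black cap (237,256), red (297,189), yellow (274,164) and a green-capped bottle (138,38). By the description I choose (247,196). The window is at (412,225), the knob at (473,194) and the post at (425,181).

Run:
```python
from h import *
ci=bot.camera_info('top');im=cv2.imread('pics/top0.png')[:,:,::-1].copy()
print('tcp px',proj(ci,bot.get_obs()['ee_pos']),'base',proj(ci,[0,0,0]))
for n,u,v,z in (('green',246.9,195.9,.012),('black',237,256,.014),('red',297,189,.012),('yel',274,164,.012),('win',412,225,.052),('knob',473.4,193.7,.13),('post',425,181,.096)): print(n,onplane(ci,u,v,z).round(4))
# window: dark blob
g=cv2.cvtColor(im,cv2.COLOR_RGB2GRAY);m=(g<70).astype(np.uint8)[200:250,385:440]
n,l,s,c=cv2.connectedComponentsWithStats(m)
for i in range(1,n): print(s[i],c[i]+[385,200],onplane(ci,*(c[i]+[385,200]),.052))
# white box corners at top z=.05
h=cv2.cvtColor(im,cv2.COLOR_RGB2HSV);m=cv2.inRange(h,(0,0,110),(179,40,255));m[:, :350]=0;m[:,480:]=0;m[:145]=0;m[285:]=0
cs=max(cv2.findContours(m,0,2)[0],key=cv2.contourArea);r=cv2.minAreaRect(cs);print(r)
print([onplane(ci,*p,.05).round(3).tolist() for p in cv2.boxPoints(r)])
cv2.imwrite('pics/crop1.png',cv2.resize(im[140:290,210:510,::-1],None,fx=2.6,fy=2.6,interpolation=cv2.INTER_CUBIC))
```

```text
tcp px [ 56.34265218 406.99256494] base [407.67736267 476.09251609]
green [0.5138 0.2913 0.012 ]
black [0.3975 0.3094 0.014 ]
red [0.5258 0.1934 0.012 ]
yel [0.5766 0.2382 0.012 ]
win [ 0.4473 -0.021   0.052 ]
knob [ 0.4918 -0.1143  0.13  ]
post [ 0.5217 -0.0398  0.096 ]
[ 21  19  12  13 115] [411.39130435 225.03478261] [ 0.44721885 -0.01982181  0.052     ]
((414.5, 213.5), (137.0, 129.0), 90.0)
[[0.603, 0.09, 0.05], [0.598, -0.155, 0.05], [0.341, -0.138, 0.05], [0.345, 0.097, 0.05]]
```

View pics/crop1.png

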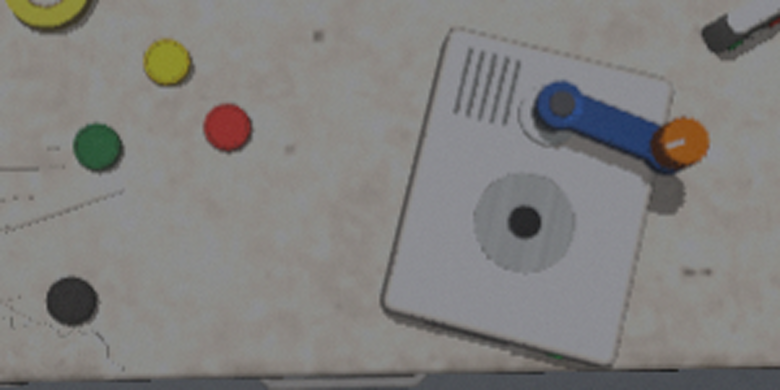

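Call:
play_rows(increments=[{"slide":[-20,-5,2],"angular":[0,0,0],"claw":1},{"slide":[-35,-9,4],"angular":[0,0,0],"claw":1},{"slide":[-35,-9,4],"angular":[0,0,0],"claw":1},{"slide":[-35,-9,4],"angular":[0,0,0],"claw":1},{"slide":[-35,-9,4],"angular":[0,0,0],"claw":1},{"slide":[-35,-9,4],"angular":[0,0,0],"claw":1},{"slide":[-35,-9,4],"angular":[0,0,0],"claw":1},{"slide":[-35,-9,4],"angular":[0,0,0],"claw":1}])

```text
time: 0.9
ee_pos: [0.4137, 0.3625, 0.2198]
tcp_rot: [-180.0, -0.0, 160.2]
wrist_force: [0.3, 0.7, 1.1]
opening: 0.0855
grasp_force: 0.0
```

Call:
play_rows(increments=[{"slide":[-35,-9,4],"angular":[0,0,0],"claw":1},{"slide":[-35,-9,4],"angular":[0,0,0],"claw":1},{"slide":[-35,-9,4],"angular":[0,0,0],"claw":1},{"slide":[-15,-7,4],"angular":[0,0,0],"claw":1},{"slide":[0,0,0],"angular":[0,0,0],"claw":0.3},{"slide":[0,0,0],"angular":[0,0,0],"claw":0.3},{"slide":[0,0,0],"angular":[0,0,0],"claw":0.3}])

```text
time: 1.6
ee_pos: [0.5132, 0.2918, 0.2046]
tcp_rot: [180.0, -0.0, 160.2]
wrist_force: [-0.8, -0.1, 1.1]
opening: 0.0553
grasp_force: 0.0
```

```bash
cat >> h.py <<'E'
def go(x,y,z):
    o=bot.get_obs();R=Ro.from_euler('xyz',o['tcp_rot'],degrees=True)
    print('pos',o['ee_pos'].round(4),'rot',o['tcp_rot'].round(1),'q',o['q'].round(1),'open',o['opening'],'slide mm',(R.inv().apply(np.array([x,y,z])-o['ee_pos'])*1000).round(1))
E
python3 - <<'E'
from h import *
ci=bot.camera_info('wrist');im=bot.camera('wrist');cv2.imwrite('pics/w1.png',im[:,:,::-1])
print(bot.tcp_to_tips,ci['k1'],'cam',(-np.array(ci['R']).T@ci['t']).round(3),'cap expected',proj(ci,[.514,.291,.012]))
for b in blobs(im,(45,80,30),(85,255,255),200)[0]: print(b,onplane(ci,*b[2],.013))
go(.514,.291,.1)
E
```

```text
0.019 -0.0406731831312684 cam [0.446 0.316 0.328] cap expected [315.77205954 184.66024841]
(np.int32(673), [304, 168, 29, 29], [317.8, 182.2]) [0.51186981 0.29421724 0.013     ]
pos [0.5132 0.2919 0.2047] rot [180.    0.  160.3] q [29.6  9.8 10.4 90.5  0.  49.4] open 0.05543647290333681 slide mm [ -1.   -0.6 104.7]
```

View pics/w1.png

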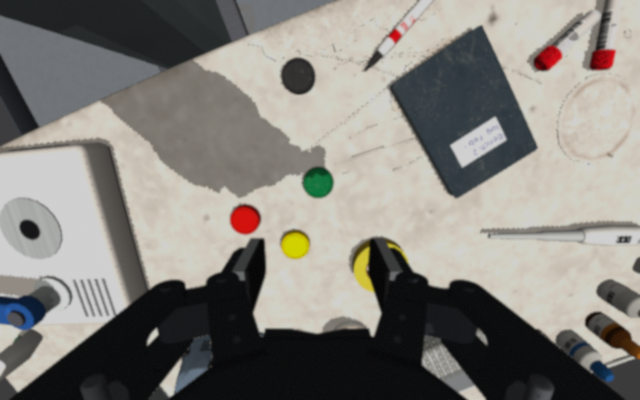

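The wrist view shows the green cap at (318,182), the red at (245,219), the yellow at (295,245) and the black at (298,76). The green cap is confirmed and both views agree within 3 mm, so I go down.

Call:
play_rows(increments=[{"slide":[0,1,35],"angular":[0,0,0],"claw":0.3},{"slide":[0,0,40],"angular":[0,0,0],"claw":0.3},{"slide":[0,0,40],"angular":[0,0,0],"claw":0.3},{"slide":[0,0,30],"angular":[0,0,0],"claw":0.3},{"slide":[0,0,20],"angular":[0,0,0],"claw":0.3},{"slide":[0,0,15],"angular":[0,0,0],"claw":0.3},{"slide":[0,0,2],"angular":[0,0,0],"claw":0.3},{"slide":[0,0,0],"angular":[0,0,0],"claw":0.3}])

```text
time: 2.45
ee_pos: [0.5144, 0.2924, 0.0229]
tcp_rot: [180.0, 0.0, 160.2]
wrist_force: [-0.7, 0.1, 0.3]
opening: 0.0556
grasp_force: 0.0
```

Call:
play_rows(increments=[{"slide":[0,0,0],"angular":[0,0,0],"claw":-0.3},{"slide":[0,0,0],"angular":[0,0,0],"claw":-0.3},{"slide":[0,0,0],"angular":[0,0,0],"claw":-0.3},{"slide":[0,0,0],"angular":[0,0,0],"claw":-0.3},{"slide":[0,0,0],"angular":[0,0,0],"claw":-0.3}], squeeze=30)

```text
time: 2.95
ee_pos: [0.5151, 0.2925, 0.0241]
tcp_rot: [179.9, 0.1, 160.2]
wrist_force: [-1.0, 0.2, 7.8]
opening: 0.0342
grasp_force: 29.7
```

Call:
play_rows(increments=[{"slide":[0,0,-15],"angular":[0,0,0],"claw":-0.3},{"slide":[0,0,-30],"angular":[0,0,0],"claw":-0.3},{"slide":[0,0,-40],"angular":[0,0,0],"claw":-0.3},{"slide":[0,0,-20],"angular":[0,0,0],"claw":-0.3},{"slide":[-4,-20,0],"angular":[0,0,0],"claw":-0.3},{"slide":[-5,-35,0],"angular":[0,0,0],"claw":-0.3},{"slide":[-5,-40,0],"angular":[0,0,0],"claw":-0.3},{"slide":[-5,-40,0],"angular":[0,0,0],"claw":-0.3}])

```text
time: 3.75
ee_pos: [0.4862, 0.1574, 0.1286]
tcp_rot: [180.0, 0.1, 160.2]
wrist_force: [1.0, -0.5, 0.8]
opening: 0.0343
grasp_force: 30.0
```

Call:
play_rows(increments=[{"slide":[-5,-40,0],"angular":[0,0,0],"claw":-0.3},{"slide":[-5,-40,0],"angular":[0,0,0],"claw":-0.3},{"slide":[-5,-40,0],"angular":[0,0,0],"claw":-0.3},{"slide":[-4,-30,0],"angular":[0,0,0],"claw":-0.3},{"slide":[-4,-20,0],"angular":[0,0,0],"claw":-0.3},{"slide":[0,-12,0],"angular":[0,0,0],"claw":-0.3},{"slide":[0,0,0],"angular":[0,0,0],"claw":-0.3}])

```text
time: 4.45
ee_pos: [0.4463, -0.0214, 0.1282]
tcp_rot: [180.0, 0.1, 160.1]
wrist_force: [0.1, -0.0, -1.4]
opening: 0.0348
grasp_force: 30.0
```

Run:
```python
from h import *
ci=bot.camera_info('wrist');im=bot.camera('wrist');cv2.imwrite('pics/w2.png',im[:,:,::-1])
for b in blobs(im,(45,80,30),(85,255,255),200)[0]: print(b,onplane(ci,*b[2],.115))
g=cv2.cvtColor(im,cv2.COLOR_RGB2GRAY)
print('win exp',proj(ci,[.447,-.020,.052]))
go(.447,-.020,.08)
```

```text
(np.int32(3406), [284, 216, 66, 68], [316.7, 249.7]) [ 0.44207335 -0.01954588  0.115     ]
win exp [318.2645147  218.12759321]
pos [ 0.4465 -0.0207  0.128 ] rot [180.    0.  160.1] q [ -2.7  -9.9 -17.8  82.    0.   17.2] open 0.03445477508664768 slide mm [-0.1  0.8 48. ]
```

View pics/w2.png

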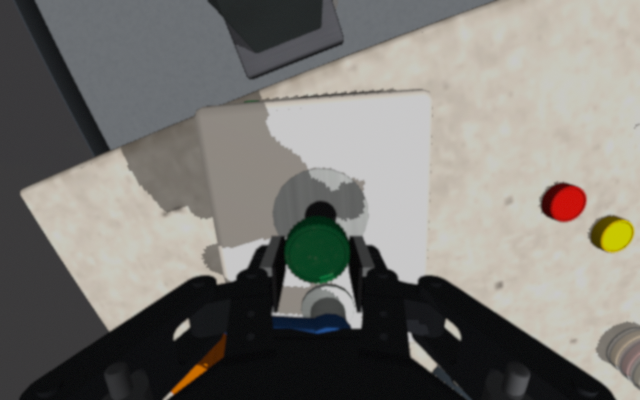

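The wrist view shows the held cap at (317,250). The steel disc is centred at about (320.5,215.5), against (318,218) expected. I shift about 2 mm towards the post and 1.5 mm left, then lower.

Call:
play_rows(increments=[{"slide":[-2,1.5,15],"angular":[0,0,0],"claw":-0.3},{"slide":[0,0,18],"angular":[0,0,0],"claw":-0.3},{"slide":[0,0,12],"angular":[0,0,0],"claw":-0.3},{"slide":[0,0,5],"angular":[0,0,0],"claw":-0.3},{"slide":[0,0,1],"angular":[0,0,0],"claw":-0.3},{"slide":[0,0,1],"angular":[0,0,0],"claw":-0.3},{"slide":[0,0,0],"angular":[0,0,0],"claw":-0.3},{"slide":[0,0,0],"angular":[0,0,0],"claw":-0.3}])

```text
time: 5.3
ee_pos: [0.4492, -0.0196, 0.0761]
tcp_rot: [180.0, 0.0, 160.2]
wrist_force: [-0.8, 1.9, 6.5]
opening: 0.0344
grasp_force: 30.5
```

Call:
play_rows(increments=[{"slide":[0,0,0],"angular":[0,0,0],"claw":0.0},{"slide":[0,0,0],"angular":[0,0,0],"claw":0.3},{"slide":[0,0,0],"angular":[0,0,0],"claw":0.3},{"slide":[0,0,-10],"angular":[0,0,0],"claw":0.3},{"slide":[0,0,-30],"angular":[0,0,0],"claw":0.3},{"slide":[0,0,-40],"angular":[0,0,0],"claw":0.3},{"slide":[0,0,-40],"angular":[0,0,0],"claw":0.3},{"slide":[0,0,0],"angular":[0,0,0],"claw":0.3}])

```text
time: 6.1
ee_pos: [0.4506, -0.0199, 0.2014]
tcp_rot: [179.9, 0.4, 160.2]
wrist_force: [-0.7, 0.2, -0.5]
opening: 0.0552
grasp_force: 0.0
```

Run:
```python
from h import *
ci=bot.camera_info('wrist');im=bot.camera('wrist');cv2.imwrite('pics/w3.png',im[:,:,::-1])
for b in blobs(im,(45,80,30),(85,255,255),200)[0]: print(b,onplane(ci,*b[2],.063))
for b in blobs(im,(6,150,80),(20,255,255),100)[0]: print('or',b,onplane(ci,*b[2],.13))
for b in blobs(im,(95,100,40),(130,255,255),300)[0]: print('bl',b)
print('disc exp',proj(ci,[.447,-.020,.052]))
go(.447,-.020,.08)
```

```text
(np.int32(1019), [299, 172, 35, 37], [316.2, 190.3]) [ 0.44625755 -0.01801418  0.063     ]
bl (np.int32(1994), [260, 260, 80, 37], [299.4, 276.4])
disc exp [314.54916993 188.8733736 ]
pos [ 0.4501 -0.0199  0.1986] rot [179.9   0.3 160.2] q [-2.5 -9.7 -9.8 89.6 -0.  17.3] open 0.05579843810487827 slide mm [  3.4  -1.3 118.6]
```

View pics/w3.png

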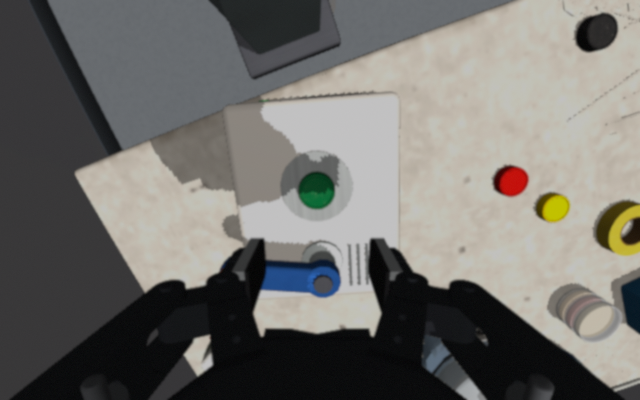

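Run:
```python
from h import *
im=cv2.imread('pics/w3.png')[:,:,::-1].copy();ci=bot.camera_info('wrist')
hs=cv2.cvtColor(im,cv2.COLOR_RGB2HSV)
m=cv2.inRange(hs,np.array([45,80,15]),np.array([85,255,255]));ys,xs=np.where(m[150:225,280:355]);print('green c',xs.mean()+280,ys.mean()+150)
big=cv2.resize(im[130:300,225:405,::-1],None,fx=3.3,fy=3.3,interpolation=cv2.INTER_CUBIC);cv2.imwrite('pics/crop3.png',big)
print('disc',onplane(ci,317,185.5,.052),'cap',onplane(ci,316.2,190.3,.065))
im=bot.camera('top');ct=bot.camera_info('top');cv2.imwrite('pics/top1.png',im[:,:,::-1])
for b in blobs(im,(45,80,30),(85,255,255),30)[0]: print(b,onplane(ct,*b[2],.065))
```

```text
green c 316.16977428851817 190.27576054955838
disc [ 0.44295403 -0.01629539  0.052     ] cap [ 0.44412582 -0.01756068  0.065     ]
(np.int32(37), [128, 26, 6, 9], [130.7, 29.5]) [0.83418702 0.50817653 0.065     ]
(np.int32(276), [404, 214, 18, 19], [412.6, 223.3]) [ 0.44908788 -0.01981389  0.065     ]
```

View pics/crop3.png

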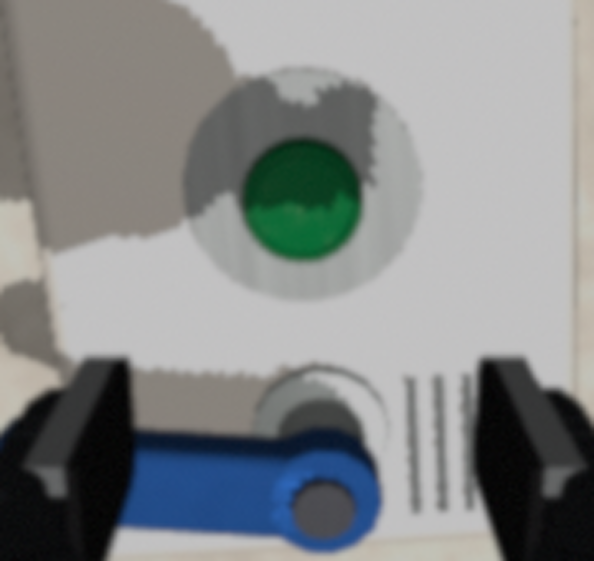

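The cap is centred within about 2 mm in both views: cap (316,190), disc (317,185.5) with its height parallax removed. Next I rotate to straddle the knob.

Call:
play_rows(increments=[{"slide":[0,0,0],"angular":[0,0,-4],"claw":0.3},{"slide":[0,0,0],"angular":[0,0,-8],"claw":0.3},{"slide":[0,0,0],"angular":[0,0,-8],"claw":0.3},{"slide":[0,0,0],"angular":[0,0,-8],"claw":0.3},{"slide":[0,0,0],"angular":[0,0,-8],"claw":0.3},{"slide":[0,0,0],"angular":[0,0,-8],"claw":0.3},{"slide":[0,0,0],"angular":[0,0,-8],"claw":0.3},{"slide":[0,0,0],"angular":[0,0,-8],"claw":0.3}])

```text
time: 7.0
ee_pos: [0.4483, -0.0198, 0.194]
tcp_rot: [179.9, -0.1, -139.5]
wrist_force: [-1.3, -0.5, 0.7]
opening: 0.0553
grasp_force: 0.0
```

Call:
play_rows(increments=[{"slide":[0,0,0],"angular":[0,0,-8],"claw":0.3},{"slide":[0,0,0],"angular":[0,0,-8],"claw":0.3},{"slide":[0,0,0],"angular":[0,0,-7],"claw":0.3},{"slide":[0,0,0],"angular":[0,0,-4],"claw":0.3},{"slide":[0,0,0],"angular":[0,0,0],"claw":0.3}])

```text
time: 7.5
ee_pos: [0.4483, -0.0198, 0.1942]
tcp_rot: [179.9, -0.0, -112.8]
wrist_force: [1.2, -1.0, 0.1]
opening: 0.0551
grasp_force: 0.0
```

Run:
```python
from h import *
go(.492,-.114,.122)
ci=bot.camera_info('wrist');im=bot.camera('wrist');cv2.imwrite('pics/w4.png',im[:,:,::-1])
for b in blobs(im,(6,150,80),(20,255,255),100)[0]: print('or',b,onplane(ci,*b[2],.13))
print(proj(ci,[.492,-.114,.13]))
```

```text
pos [ 0.4483 -0.0198  0.1942] rot [ 179.9   -0.  -112.8] q [ -2.5  -9.5 -10.2  89.5  -0.  -69.8] open 0.05511894871888875 slide mm [ 69.9 -76.8  72.1]
or (np.int32(1794), [176, 95, 53, 50], [200.9, 118.3]) [ 0.48826102 -0.11274886  0.13      ]
[194.91945973 118.83007656]
```

Call:
play_rows(increments=[{"slide":[20,-21,0],"angular":[0,0,0],"claw":0.3},{"slide":[25,-27,0],"angular":[0,0,0],"claw":0.3},{"slide":[25,-27,0],"angular":[0,0,0],"claw":0.3},{"slide":[0,0,15],"angular":[0,0,0],"claw":0.3},{"slide":[0,0,10],"angular":[0,0,0],"claw":0.3},{"slide":[0,0,0],"angular":[0,0,0],"claw":0.3}])

```text
time: 8.15
ee_pos: [0.4898, -0.113, 0.1683]
tcp_rot: [179.8, -0.0, -112.9]
wrist_force: [-0.4, -0.0, 0.2]
opening: 0.0558
grasp_force: 0.0
```

Run:
```python
from h import *
go(.490,-.1135,.122)
ci=bot.camera_info('wrist');im=bot.camera('wrist');cv2.imwrite('pics/w5.png',im[:,:,::-1])
for b in blobs(im,(6,150,80),(20,255,255),100)[0]: print('or',b,onplane(ci,*b[2],.13))
```

```text
pos [ 0.4898 -0.113   0.1683] rot [ 179.8   -0.  -112.9] q [-13.   -2.2  -6.3  86.1   0.  -80.1] open 0.055770465104423024 slide mm [ 0.3 -0.5 46.3]
or (np.int32(2010), [289, 202, 49, 57], [312.9, 229.2]) [ 0.48869072 -0.11733573  0.13      ]
```

View pics/w5.png

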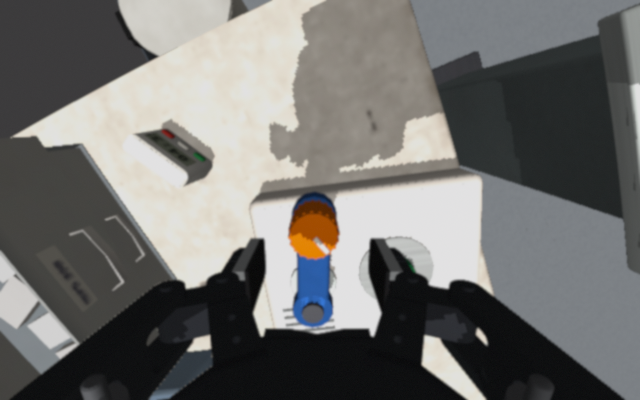

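The wrist view shows the knob's top at about (314,236) between the jaws, with the arm running straight to the post at (313,312). The jaws straddle the knob, so I descend and narrow them around it.

Call:
play_rows(increments=[{"slide":[0,-1,15],"angular":[0,0,0],"claw":0.3},{"slide":[0,0,18],"angular":[0,0,0],"claw":0.3},{"slide":[0,0,10],"angular":[0,0,0],"claw":0.3},{"slide":[0,0,2.5],"angular":[0,0,0],"claw":0.3},{"slide":[0,0,0],"angular":[0,0,0],"claw":-0.1},{"slide":[0,0,0],"angular":[0,0,0],"claw":-0.1},{"slide":[0,0,0],"angular":[0,0,0],"claw":-0.1}], squeeze=20)

```text
time: 8.9
ee_pos: [0.4921, -0.1139, 0.1256]
tcp_rot: [-179.9, 0.0, -112.8]
wrist_force: [0.9, 0.5, -0.3]
opening: 0.0383
grasp_force: 0.0
```

Run:
```python
from h import *
go(.490,-.1135,.122); o=bot.get_obs();print(o['wrist_force'],o['grasp_force'])
# arc plan
P=np.array([.5235,-.0405]);W=np.array([.447,-.0198]);K=o['ee_pos'][:2]
r=np.linalg.norm(K-P);a0=np.degrees(np.arctan2(*(K-P)[::-1]));a1=np.degrees(np.arctan2(*(W-P)[::-1]))-360;print(r,np.linalg.norm(W-P),a0,a1)
d=8.0;n=(a0-a1)/d;print('rows',n,'per-row tangential',2*80*np.sin(np.radians(d/2)),'radial',80*(1-np.cos(np.radians(d))))
```

```text
pos [ 0.4921 -0.1139  0.1256] rot [-179.9    0.  -112.8] q [-13.   -1.8 -10.7  81.1   0.  -80.2] open 0.03826613545009094 slide mm [0.5 2.1 3.6]
[ 0.92602027  0.50925469 -0.28256218] 0.0
0.07978787479834422 0.07925111986590469 -113.14037966631362 -195.14098383507692
rows 10.250075521095413 per-row tangential 11.161035799060048 radial 0.778554500674371
```

Call:
play_rows(increments=[{"slide":[-0.4,8.4,0],"angular":[0,0,6],"claw":-0.1},{"slide":[-0.4,8.4,0],"angular":[0,0,6],"claw":-0.1},{"slide":[-0.4,8.4,0],"angular":[0,0,6],"claw":-0.1},{"slide":[-0.4,8.4,0],"angular":[0,0,6],"claw":-0.1},{"slide":[-0.4,8.4,0],"angular":[0,0,6],"claw":-0.1},{"slide":[-0.4,8.4,0],"angular":[0,0,6],"claw":-0.1},{"slide":[-0.4,8.4,0],"angular":[0,0,6],"claw":-0.1},{"slide":[0,0,0],"angular":[0,0,0],"claw":-0.1}])

```text
time: 9.7
ee_pos: [0.4501, -0.0738, 0.1255]
tcp_rot: [-180.0, 0.1, -154.9]
wrist_force: [-0.3, 0.6, -0.2]
opening: 0.0379
grasp_force: 0.0
```

Run:
```python
from h import *
o=bot.get_obs();P=np.array([.5235,-.0405]);d=o['ee_pos'][:2]-P
go(.447,-.0198,.122);print(o['wrist_force'],o['torque'],np.linalg.norm(d),np.degrees(np.arctan2(d[1],d[0])))
```

```text
pos [ 0.4501 -0.0738  0.1255] rot [-1.800e+02  1.000e-01 -1.549e+02] q [ -9.3  -8.6 -17.   81.6   0.  -34.4] open 0.03792521782543096 slide mm [-20.1  50.2   3.5]
[-0.3234884   0.57860888 -0.19403181] [-0.02164872 -0.02731185 -0.04139364] 0.08061252928519556 -155.6304494179143
```

Call:
play_rows(increments=[{"slide":[-0.4,8.4,0],"angular":[0,0,6],"claw":-0.1},{"slide":[-0.4,8.4,0],"angular":[0,0,6],"claw":-0.1},{"slide":[-0.4,8.4,0],"angular":[0,0,6],"claw":-0.1},{"slide":[-0.4,8.4,0],"angular":[0,0,6],"claw":-0.1},{"slide":[-0.4,8.4,0],"angular":[0,0,6],"claw":-0.1},{"slide":[-0.3,7,0],"angular":[0,0,5],"claw":-0.1},{"slide":[0,0,0],"angular":[0,0,0],"claw":-0.1}])

```text
time: 10.4
ee_pos: [0.4437, -0.026, 0.1251]
tcp_rot: [180.0, 0.0, 170.3]
wrist_force: [1.2, -0.6, -0.1]
opening: 0.0383
grasp_force: 0.0
```

Call:
play_rows(increments=[{"slide":[-0.1,2,0],"angular":[0,0,1.4],"claw":-0.1},{"slide":[0,2,0],"angular":[0,0,1.4],"claw":-0.1},{"slide":[0,1,0],"angular":[0,0,0],"claw":-0.1},{"slide":[0,0,0],"angular":[0,0,0],"claw":-0.1}])

```text
time: 10.8
ee_pos: [0.4444, -0.0215, 0.1248]
tcp_rot: [-180.0, -0.0, 167.4]
wrist_force: [0.1, -0.4, 0.5]
opening: 0.0385
grasp_force: 0.5
```

Run:
```python
from h import *
o=bot.get_obs();P=np.array([.5235,-.0405]);d=o['ee_pos'][:2]-P
go(.447,-.0198,.122);print(o['wrist_force'],o['torque'],np.linalg.norm(d),np.degrees(np.arctan2(d[1],d[0])))
im=bot.camera('top');cv2.imwrite('pics/top2.png',im[:,:,::-1])
```

```text
pos [ 0.4444 -0.0215  0.1248] rot [-180.    -0.   167.4] q [ -2.8 -10.1 -18.3  81.8  -0.    9.8] open 0.03849503712059899 slide mm [-2.2  2.2  2.8]
[ 0.14825609 -0.38192602  0.50480902] [-0.17865183  0.06322604  0.02116157] 0.08133218576117109 166.47582131396712
```

Call:
play_rows(increments=[{"slide":[-0.3,1,0],"angular":[0,0,0.7],"claw":-0.1},{"slide":[-0.3,1,0],"angular":[0,0,0.7],"claw":-0.1},{"slide":[-0.3,1,0],"angular":[0,0,0.7],"claw":-0.1},{"slide":[0,0,0],"angular":[0,0,0],"claw":-0.1}])

```text
time: 11.25
ee_pos: [0.4459, -0.0185, 0.1246]
tcp_rot: [180.0, -0.0, 165.3]
wrist_force: [-1.0, -1.0, -0.1]
opening: 0.0383
grasp_force: 0.6
```

Call:
play_rows(increments=[{"slide":[0,1,0],"angular":[0,0,0],"claw":-0.1},{"slide":[0,0,0],"angular":[0,0,0],"claw":-0.1}])

```text
time: 11.45
ee_pos: [0.4462, -0.0176, 0.1247]
tcp_rot: [180.0, -0.0, 165.3]
wrist_force: [-1.5, -0.3, -0.8]
opening: 0.0385
grasp_force: 0.6
```

Call:
play_rows(increments=[{"slide":[0,1,0],"angular":[0,0,0],"claw":-0.1},{"slide":[0,0,0],"angular":[0,0,0],"claw":-0.1}])

```text
time: 11.65
ee_pos: [0.4465, -0.0166, 0.1247]
tcp_rot: [180.0, -0.0, 165.3]
wrist_force: [-1.1, -1.2, 0.2]
opening: 0.0385
grasp_force: 0.6
```

Call:
play_rows(increments=[{"slide":[0,1,0],"angular":[0,0,0],"claw":-0.1},{"slide":[0,0,0],"angular":[0,0,0],"claw":-0.1}])

```text
time: 11.85
ee_pos: [0.4468, -0.0157, 0.1248]
tcp_rot: [180.0, 0.0, 165.3]
wrist_force: [-0.2, -0.3, 0.2]
opening: 0.0381
grasp_force: 0.6
```

Call:
play_rows(increments=[{"slide":[0,1,0],"angular":[0,0,0],"claw":-0.1},{"slide":[0,0,0],"angular":[0,0,0],"claw":-0.1}])

```text
time: 12.05
ee_pos: [0.4469, -0.0149, 0.1248]
tcp_rot: [-180.0, -0.0, 165.3]
wrist_force: [-1.5, -3.4, 0.8]
opening: 0.0387
grasp_force: 1.4
```

Call:
play_rows(increments=[{"slide":[0,1,0],"angular":[0,0,0],"claw":-0.1},{"slide":[0,0,0],"angular":[0,0,0],"claw":-0.1}])

```text
time: 12.25
ee_pos: [0.447, -0.0146, 0.1248]
tcp_rot: [-179.9, -0.0, 165.3]
wrist_force: [-3.2, -7.3, 1.1]
opening: 0.0383
grasp_force: 4.1
```

Call:
play_rows(increments=[{"slide":[0,-4.7,0],"angular":[0,0,0],"claw":0.3},{"slide":[0,0,3],"angular":[0,0,0],"claw":0.3},{"slide":[0,0,0],"angular":[0,0,0],"claw":0.3}])

```text
time: 12.55
ee_pos: [0.4461, -0.0183, 0.1215]
tcp_rot: [180.0, -0.0, 165.3]
wrist_force: [0.6, 1.0, -0.0]
opening: 0.0555
grasp_force: 0.0
```

Call:
play_rows(increments=[{"slide":[0,0,0],"angular":[0,0,-4.5],"claw":0.3},{"slide":[0,0,0],"angular":[0,0,-8.5],"claw":0.3},{"slide":[0,0,0],"angular":[0,0,-8.5],"claw":0.3},{"slide":[0,0,0],"angular":[0,0,-8.5],"claw":0.3},{"slide":[0,0,0],"angular":[0,0,-8.5],"claw":0.3},{"slide":[0,0,0],"angular":[0,0,-8.5],"claw":0.3},{"slide":[0,0,0],"angular":[0,0,-8.5],"claw":0.3},{"slide":[0,0,0],"angular":[0,0,-8.5],"claw":0.3}])

```text
time: 13.35
ee_pos: [0.4462, -0.0182, 0.1218]
tcp_rot: [180.0, 0.0, -130.4]
wrist_force: [0.8, 0.1, 1.1]
opening: 0.0554
grasp_force: 0.0
```

Call:
play_rows(increments=[{"slide":[0,0,0],"angular":[0,0,-8.5],"claw":0.3},{"slide":[0,0,0],"angular":[0,0,-8.5],"claw":0.3},{"slide":[0,0,0],"angular":[0,0,-8.5],"claw":0.3},{"slide":[0,0,0],"angular":[0,0,-8.5],"claw":0.3},{"slide":[0,0,0],"angular":[0,0,-8.5],"claw":0.3},{"slide":[0,0,0],"angular":[0,0,-8.5],"claw":0.3},{"slide":[0,0,0],"angular":[0,0,-8.5],"claw":0.3},{"slide":[0,0,0],"angular":[0,0,-8.5],"claw":0.3}])

```text
time: 14.15
ee_pos: [0.4462, -0.0182, 0.1218]
tcp_rot: [-180.0, 0.0, -62.4]
wrist_force: [-1.0, -0.4, -1.2]
opening: 0.0558
grasp_force: 0.0
```

Call:
play_rows(increments=[{"slide":[0,0,0],"angular":[0,0,-8.5],"claw":0.3},{"slide":[0,0,0],"angular":[0,0,-8.5],"claw":0.3},{"slide":[0,0,0],"angular":[0,0,-8.5],"claw":0.3},{"slide":[0,0,0],"angular":[0,0,-8.5],"claw":0.3},{"slide":[0,0,0],"angular":[0,0,-4.5],"claw":0.3},{"slide":[0,0,0],"angular":[0,0,0],"claw":0.3}])

```text
time: 14.75
ee_pos: [0.4462, -0.0182, 0.1218]
tcp_rot: [-180.0, -0.0, -24.1]
wrist_force: [-0.1, -0.7, 0.2]
opening: 0.0553
grasp_force: 0.0
```

Run:
```python
from h import *
go(.446,-.0182,.122)
o=bot.get_obs();print(o['wrist_force'],o['torque'])
ci=bot.camera_info('wrist');im=bot.camera('wrist');cv2.imwrite('pics/w6.png',im[:,:,::-1])
for b in blobs(im,(6,150,80),(20,255,255),100)[0]: print('or',b,onplane(ci,*b[2],.13))
```

```text
pos [ 0.4462 -0.0182  0.1218] rot [-180.    -0.   -24.1] q [  -2.3   -9.9  -18.5   81.4    0.  -158.2] open 0.05533688418698725 slide mm [-0.1  0.1 -0.2]
[-0.08328616 -0.74566571  0.18669366] [ 0.0269216  -0.04552716 -0.01051117]
or (np.int32(3046), [284, 224, 68, 77], [318.0, 269.1]) [ 0.44801448 -0.01949349  0.13      ]
```

View pics/w6.png

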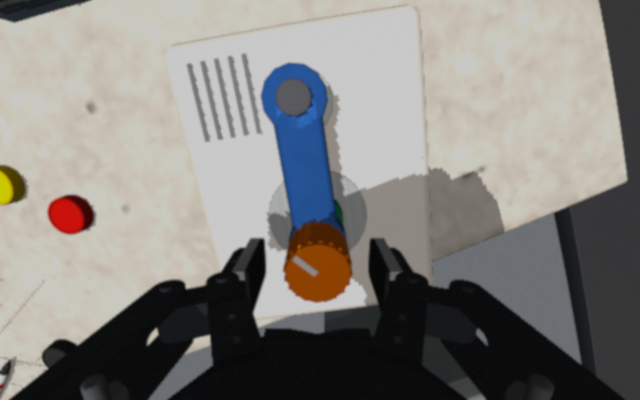

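The wrist view shows the arm at its stop over the disc, the knob top at (318,272) centred between the jaws, and the white line at (305,265). I grip and start turning.

Call:
play_rows(increments=[{"slide":[0,0,0],"angular":[0,0,0],"claw":-0.6},{"slide":[0,0,0],"angular":[0,0,0],"claw":-0.6},{"slide":[0,0,0],"angular":[0,0,0],"claw":-0.6},{"slide":[0,0,0],"angular":[0,0,0],"claw":-0.6},{"slide":[0,0,0],"angular":[0,0,0],"claw":-0.6}], squeeze=70)

```text
time: 15.3
ee_pos: [0.4461, -0.0185, 0.122]
tcp_rot: [180.0, -0.0, -24.2]
wrist_force: [-2.2, -0.9, 5.2]
opening: 0.0292
grasp_force: 69.0
```

```bash
cat > s.py <<'E'
from h import *
o=bot.get_obs();print('t',o['time'],'pos',o['ee_pos'].round(4),'yaw',o['tcp_rot'][2].round(1),'q6',o['q'][5].round(1),'F',o['wrist_force'].round(1),'T',o['torque'].round(3),'j6',o['joint_efforts'][5].round(3),'grip',o['grasp_force'],o['opening'])
E
python3 s.py
```

```text
t 15.3 pos [ 0.4461 -0.0185  0.122 ] yaw -24.2 q6 -158.1 F [-2.2 -0.9  5.2] T [-0.241  0.522 -0.065] j6 -0.028 grip 68.96301627159119 0.029151643436269598
```

Call:
play_rows(increments=[{"slide":[0,0,0],"angular":[0,0,6],"claw":-0.6},{"slide":[0,0,0],"angular":[0,0,6],"claw":-0.6},{"slide":[0,0,0],"angular":[0,0,6],"claw":-0.6}])

```text
time: 15.6
ee_pos: [0.4462, -0.0182, 0.1221]
tcp_rot: [-180.0, -0.0, -42.5]
wrist_force: [-1.2, 0.1, 4.6]
opening: 0.0291
grasp_force: 68.7
```

```bash
python3 s.py
```

```text
t 15.6 pos [ 0.4462 -0.0182  0.1221] yaw -42.5 q6 -139.9 F [-1.2  0.1  4.6] T [0.099 0.32  0.142] j6 -1.583 grip 68.6879575252533 0.02910900675049998
```

Call:
play_rows(increments=[{"slide":[0,0,0],"angular":[0,0,6],"claw":-0.6},{"slide":[0,0,0],"angular":[0,0,6],"claw":-0.6}])

```text
time: 15.8
ee_pos: [0.4463, -0.0181, 0.1221]
tcp_rot: [-179.9, 0.0, -54.5]
wrist_force: [-0.6, 0.9, 3.9]
opening: 0.0292
grasp_force: 68.7
```

```bash
python3 s.py
```

```text
t 15.8 pos [ 0.4463 -0.0181  0.1221] yaw -54.5 q6 -127.9 F [-0.6  0.9  3.9] T [0.177 0.109 0.192] j6 -1.576 grip 68.66586327552795 0.029214613865772347
```

Call:
play_rows(increments=[{"slide":[0,0,0],"angular":[0,0,6],"claw":-0.6},{"slide":[0,0,0],"angular":[0,0,6],"claw":-0.6}])

```text
time: 16.0
ee_pos: [0.4465, -0.0181, 0.1221]
tcp_rot: [-179.9, 0.0, -66.4]
wrist_force: [-0.5, 1.5, 4.7]
opening: 0.0293
grasp_force: 68.7
```

```bash
python3 s.py
```

```text
t 16.0 pos [ 0.4465 -0.0181  0.1221] yaw -66.4 q6 -115.9 F [-0.5  1.5  4.7] T [ 0.385 -0.087  0.115] j6 -1.575 grip 68.68574738502502 0.029295109761993055
```

Call:
play_rows(increments=[{"slide":[0,0,0],"angular":[0,0,6],"claw":-0.6},{"slide":[0,0,0],"angular":[0,0,6],"claw":-0.6}])

```text
time: 16.2
ee_pos: [0.4467, -0.018, 0.1221]
tcp_rot: [-179.9, 0.0, -78.4]
wrist_force: [1.7, 1.3, 4.1]
opening: 0.0293
grasp_force: 68.7
```

```bash
python3 s.py
```

```text
t 16.2 pos [ 0.4467 -0.018   0.1221] yaw -78.4 q6 -103.9 F [1.7 1.3 4.1] T [ 0.395 -0.346  0.119] j6 -1.575 grip 68.72870922088623 0.02930002416959045
```

Call:
play_rows(increments=[{"slide":[0,0,0],"angular":[0,0,6],"claw":-0.6},{"slide":[0,0,0],"angular":[0,0,6],"claw":-0.6}])

```text
time: 16.4
ee_pos: [0.4469, -0.018, 0.1222]
tcp_rot: [-179.9, 0.1, -90.4]
wrist_force: [1.9, 2.1, 2.9]
opening: 0.0294
grasp_force: 68.8
```

```bash
python3 s.py
```

```text
t 16.4 pos [ 0.4469 -0.018   0.1222] yaw -90.4 q6 -91.9 F [1.9 2.1 2.9] T [ 0.393 -0.459  0.234] j6 -1.522 grip 68.77315521240234 0.02935531990420424
```

Call:
play_rows(increments=[{"slide":[0,0,0],"angular":[0,0,6],"claw":-0.6},{"slide":[0,0,0],"angular":[0,0,6],"claw":-0.6}])

```text
time: 16.6
ee_pos: [0.4471, -0.018, 0.1223]
tcp_rot: [-179.9, 0.1, -102.4]
wrist_force: [3.2, 1.1, 3.7]
opening: 0.0294
grasp_force: 68.8
```

```bash
python3 s.py
```

```text
t 16.6 pos [ 0.4471 -0.018   0.1223] yaw -102.4 q6 -79.9 F [3.2 1.1 3.7] T [ 0.372 -0.573  0.302] j6 -1.453 grip 68.78637313842773 0.029416953624231135
```

Call:
play_rows(increments=[{"slide":[0,0,0],"angular":[0,0,6],"claw":-0.6},{"slide":[0,0,0],"angular":[0,0,6],"claw":-0.6}])

```text
time: 16.8
ee_pos: [0.4472, -0.0181, 0.1224]
tcp_rot: [-179.9, 0.1, -114.4]
wrist_force: [4.5, 1.0, 3.3]
opening: 0.0292
grasp_force: 68.7
```

```bash
python3 s.py
```

```text
t 16.8 pos [ 0.4472 -0.0181  0.1224] yaw -114.4 q6 -67.9 F [4.5 1.  3.3] T [ 0.255 -0.857  0.326] j6 -1.455 grip 68.72380256652832 0.029151685128311493
```

The joint-6 effort has moved by 0.12 N m, which matches the 0.15 to 0.27 N m rise, and it has stayed level over the last 12°. So the clutch is slipping. I stop, hold briefly, then release and lift.

Call:
play_rows(increments=[{"slide":[0,0,0],"angular":[0,0,0],"claw":-0.6},{"slide":[0,0,0],"angular":[0,0,0],"claw":-0.6},{"slide":[0,0,0],"angular":[0,0,0],"claw":-0.6},{"slide":[0,0,0],"angular":[0,0,0],"claw":0.3},{"slide":[0,0,0],"angular":[0,0,0],"claw":0.3},{"slide":[0,0,0],"angular":[0,0,0],"claw":0.3},{"slide":[0,0,0],"angular":[0,0,0],"claw":0.3}])

```text
time: 17.5
ee_pos: [0.4458, -0.0184, 0.1215]
tcp_rot: [180.0, -0.0, -114.2]
wrist_force: [0.2, -0.5, 0.5]
opening: 0.055
grasp_force: 0.0
```

Call:
play_rows(increments=[{"slide":[0,0,-10],"angular":[0,0,0],"claw":0.3},{"slide":[0,0,-25],"angular":[0,0,0],"claw":0.3},{"slide":[0,0,-35],"angular":[0,0,0],"claw":0.3},{"slide":[0,0,-30],"angular":[0,0,0],"claw":0.3},{"slide":[0,0,0],"angular":[0,0,0],"claw":0.3},{"slide":[0,0,0],"angular":[0,0,0],"claw":0.3}])

```text
time: 18.1
ee_pos: [0.4464, -0.0184, 0.2227]
tcp_rot: [-179.9, 0.0, -114.2]
wrist_force: [0.2, -0.1, -0.4]
opening: 0.0556
grasp_force: 0.0
```

```bash
python3 s.py
python3 - <<'E'
from h import *
ci=bot.camera_info('wrist');im=bot.camera('wrist');cv2.imwrite('pics/w7.png',im[:,:,::-1])
for b in blobs(im,(6,150,80),(20,255,255),100)[0]: print('or',b,onplane(ci,*b[2],.13))
E
```

```text
t 18.1 pos [ 0.4464 -0.0184  0.2227] yaw -114.2 q6 -68.2 F [ 0.2 -0.1 -0.4] T [-0.008  0.025  0.008] j6 -0.002 grip 0.0 0.05557117200689595
or (np.int32(1111), [298, 184, 38, 42], [316.8, 205.2]) [ 0.44377791 -0.02061006  0.13      ]
```

View pics/w7.png

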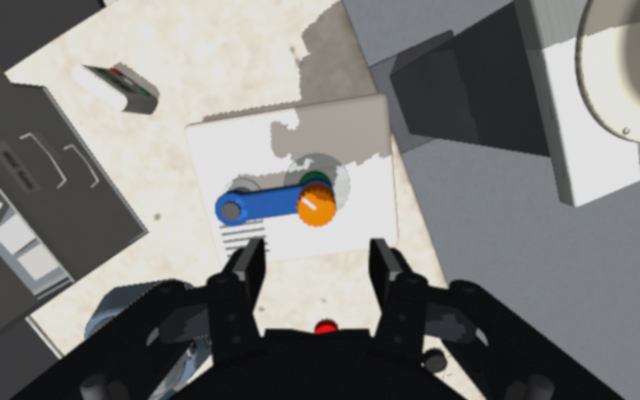

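The wrist view shows the arm at its stop, the knob at (317,205) over the disc and the cap beneath it at (314,180). The gripper is clear, so I hand in.

```bash
python3 -c "
from workcell import bot
print(bot.job_done())"
```

```text
the job is handed in; nothing more can be done
None
```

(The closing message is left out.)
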